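# Light up the bead bowl

## Task

The beads are to be sorted under the lamp: push the wooden bead bowl along the tray until it stands wholly on the round cork mat, and after that switch the desk lamp on by flipping the toggle on its base over towards the lamp's post until it snaps. Only push with the fingers, pick nothing up, and leave the lamp itself, the mug, the massage stick and the cork blocks where they are.

Things in the scene. Friction and masses are not known exactly. Their poses are not given: they have to be found in the camera images.
- bowl: Low round wooden bowl filled with wooden beads (the beads do not come out), loose on the tray, about 250 g (varies). Outer radius 55 mm from 20 mm height up to the rim at 42 mm, narrowing below to a foot of radius 45 mm; beads rise to 50 mm. Origin: centre of its underside, z up. It slides with ordinary friction; push it low on the wall.
- mat: Round flat cork mat with a thin dark edge, radius 85 mm, about 1.5 mm thick with no step to catch on, lying fixed on the tray beside the lamp, on the side to which the lamp's head points. Origin: its centre, on the tray.
- lamp: White desk lamp, 1.8 kg, standing loose on the tray: round base of radius 85 mm, 20 mm thick. Origin: centre of the base's underside, z up. The upright post (radius 8 mm) stands 50 mm from the centre along the lamp's own +x; from its top an arm bends to the lamp's -y and carries the head. The toggle switch sits 40 mm from the centre along -x, opposite the post.
- switch_pivot (a point): Pivot of the toggle lever, fixed in the lamp, 34 mm above the tray at the top of the switch housing (50 mm along the lamp's x, 30 mm along y); its axes are the lamp's. The lever swings in the vertical plane through pivot and post (the lamp's x-z plane).
- switch_tip (a point): Tip of the toggle lever, 42 mm from the pivot. The lever is a white paddle 16 mm wide and 9 mm thick on a 9 mm stem.
- switch (a joint): Lever angle in rad: 0 = off, leaning 0.45 rad (26 degrees) away from the post; 0.45 = upright; 0.9 = on, leaning 0.45 rad towards the post. A spring holds it against either end: it takes about 3 N at the tip to start it, and past upright it snaps over by itself.
- mug: White ceramic mug, radius 40 mm, 90 mm high, handle to its own +y; stays where it is. Origin: centre of its underside.
- block_large: Cork block 70 x 100 x 55 mm (x, y, z); stays where it is. Origin: centre of its underside.
- block_small: Cork block 50 x 80 x 40 mm (x, y, z); stays where it is. Origin: centre of its underside.
- stick: Grey plastic massage stick, 228 mm long along its own x, 38 mm thick at the ball ends, lying on the tray; stays where it is. Origin: its middle, on the tray.
- lamp_head (a point): Middle of the lamp's head, a white shade of radius 52 mm, tilted, filling about 270 to 355 mm height; 42 mm to the lamp's +x and 125 mm to its -y of the base's centre. Keep clear of it.

How it is judged:
By the outcome, as a careful person would: the job done as asked, in the order asked, and still so for the second after the job is handed in, with the robot touching nothing.
It also fails if it takes over 59 s, if anything falls off the work surface, if the arm or the gripper's body presses on something with over 40 N, if the wrist force passes 120 N, or if a joint passes its speed limit or range.

## Robot

A 7-joint arm with a two-finger parallel gripper is mounted at the origin on the work surface. World frame = base frame: x ahead of the robot, y to its left, z up, the work surface at z = 0. Lengths are in mm, angles in rad, forces in N, time in s.
With the tool pointing down it reaches from about 425 to 950 mm from the base axis. Payload 4.7 kg.
Tool frame: the origin (TCP) lies on the front face of the gripper's body, between the roots of the fingers; the fingertips stand 70 mm ahead of it and the grasp point (between the pads) lies 51 mm ahead of it; z points along the fingers, y is the direction in which the jaws open and shut (so a half turn about z gives the same grasp; the last joint's range is limited). The gripper opens to 87 mm and grips with 3 to 60 N. Pads are 19 mm wide; open, the fingers measure 117 mm over their backs; the gripper's body (75 mm by 190 mm) begins 51 mm behind the grasp point.
Start: joints at [1.287, 0.469, -0.049, 1.532, 0.024, 1.141, -0.082], TCP at [170.178, -653.209, 292.273] pointing down, gripper open.
Joint ranges: [-2.59, 2.59], [-0.33, 1.99], [-1.39, 1.29], [0.1, 2.45], [-1.04, 4.18], [0.21, 1.99], [-2.66, 2.66]. Speed limits (rad/s): [2.57, 2.57, 3.14, 3.14, 3.14, 3.14, 3.14].

## Interface

Orientations are given as a unit quaternion [x, y, z, w].
In Python, from rig import sense, get_image, get_calibration, finish_job gives the robot as it stands.
- The arm moves only by the tool jog_arm, never from a script. Its arguments are lists of equal length, an entry for each row: "dp": the shift along the tool's x, y, z in mm, a list of three; "dr": the turn, a rotation vector about the tool's x, y, z in rad, a list of three; "fingers": the opening, from 0 (shut) to 1 (fully open). In form: {"dp": [[x, y, z], ...], "dr": [[wx, wy, wz], ...], "fingers": [fingers, ...]}. A call has 1 to 8 rows; each row is the pose to reach, as a shift and turn from the pose commanded when the call began, along the tool's axes at that moment; what a row does not reach only later rows make up. A row lasts 1/8 s, in which the tool goes at most 62.5 mm and 10.7 degrees, less where a joint would pass 70% of its speed; a pose out of reach is approached as far as the arm can. A call with a gripper value outside its range is refused whole. The fingers move at their own pace and stop on an object; the grip force is fixed at half the most. Time passes only in rows, so rows that repeat a pose let the fingers close. It gives the time, the measured TCP pose, the force and the opening at its end, in the units of the state.
- sense(): the state, without advancing time (a new reading comes with each control period).
- get_image(name): name is "scene" or "top"; returns (picture, depth): 420x560x3 uint8, red, green, blue; 420x560 float32, mm along the optical axis (not along the pixel's ray), 0 where there is no reading.
- get_calibration(name): a dict with "intrinsics" (3x3 intrinsics, pixels), "dist_coeffs" ([k1, k2, p1, p2, k3] as OpenCV has them; the pictures are not rectified), "view" (4x4, takes a point from world to camera coordinates). Camera axes: x right, y down, z forward; pixel columns grow to the right and rows downward; lengths in mm; the calibration is good to about 2 mm. A picture is of the moment at which its call begins. get_calibration takes no time and is no camera call.
- finish_job(): hands the job in, once; it reports no verdict.
The state is a dict: "time_s": time; "joint_positions": joint angles; "joint_velocities": joint speeds; "effort": joint torques, N m; "tcp_pos": TCP position; "tool_rot": TCP orientation; "contact_force": force on the tool from outside, world axes, zero at the start; "torque": the same for the moment, N m; "opening": opening from 0.0 (shut) to 1.0 (fully open).
Only numpy, scipy, OpenCV 4.12 (cv2) and the standard library are available. Lean on these libraries where they do the work, as an engineer would, in place of code of your own. Each camera call takes 0.05 s, during which the arm holds its last target. There are 200 camera calls.

## Working session

There is one attempt and no reset: what is moved stays moved. The work goes in short steps, Python scripts to look and compute and a tool call to move; the robot and the scene stay as the last step left them, time stands still between calls to the robot, and variables do not carry over. Pictures are saved under pics/ and viewed, about 8 in all and at most 12, crops included, and the job is handed in when it is done.

Besides the shell and the picture viewer there is one more tool, called after "Emit:" by a JSON object that holds its "op" and its "data", one argument or row to a line. jog_arm: Moves the arm, as the interface text tells. Its arguments: {"type":"object","properties":{"dp":{"type":"array"},"dr":{"type":"array"},"fingers":{"type":"array"}},"required":["dp","dr","fingers"]}

```bash
mkdir -p pics; ls; cat > h.py <<'E'
import numpy as np, cv2
from rig import *
def grab(n):
    p,d=get_image(n); np.savez(f'{n}.npz',p=p,d=d); return p,d
def w(n,u,v,z=None,d=None):
    c=get_calibration(n);K=np.array(c['intrinsics']);D=np.array(c['dist_coeffs']);V=np.linalg.inv(np.array(c['view']))
    r=np.append(cv2.undistortPoints(np.array([[[u,v]]],float),K,D)[0,0],1)
    if d is not None: return (V@np.append(r*d,1))[:3]
    r=V[:3,:3]@r; return V[:3,3]+r*(z-V[2,3])/r[2]
def cloud(n,d):
    c=get_calibration(n);K=np.array(c['intrinsics']);D=np.array(c['dist_coeffs']);V=np.linalg.inv(np.array(c['view']))
    v,u=np.mgrid[:420,:560]; r=cv2.undistortPoints(np.stack([u,v],-1).reshape(-1,1,2).astype(float),K,D)[:,0]
    P=np.c_[r,np.ones(len(r))]*d.reshape(-1,1); return (P@V[:3,:3].T+V[:3,3]).reshape(420,560,3)
E
python3 - <<'E'
from h import *
for n in('top','scene'):
    p,d=grab(n); cv2.imwrite(f'pics/{n}1.png',p[:,:,::-1]); print(n,np.array(get_calibration(n)['view']).round(2))
print(sense())
E
```

```text
pics
top [[-0.0000e+00 -1.0000e+00  0.0000e+00  1.6150e+01]
 [-1.0000e+00  0.0000e+00 -7.0000e-02  6.0051e+02]
 [ 7.0000e-02 -0.0000e+00 -1.0000e+00  1.1183e+03]
 [ 0.0000e+00  0.0000e+00  0.0000e+00  1.0000e+00]]
scene [[ 5.60000e-01  8.30000e-01 -1.00000e-02 -3.40780e+02]
 [ 6.80000e-01 -4.70000e-01 -5.60000e-01 -3.03330e+02]
 [-4.60000e-01  3.10000e-01 -8.30000e-01  1.53956e+03]
 [ 0.00000e+00  0.00000e+00  0.00000e+00  1.00000e+00]]
{'time_s': 0.1, 'joint_positions': array([ 1.28709734,  0.46934251, -0.04859965,  1.53359092,  0.02412921,
        1.1409961 , -0.0823055 ]), 'joint_velocities': array([-0.00159079, -0.00330829,  0.00133438, -0.00370107, -0.00144714,
        0.00013989, -0.00038812]), 'effort': array([ 5.74593869e-04, -5.09172106e+01, -8.11225595e-02, -2.36828560e+01,
       -6.14718860e-02,  3.44869005e-02,  3.35134962e-05]), 'tcp_pos': array([ 170.04022844, -652.7922514 ,  291.30964261]), 'tool_rot': array([ 9.91892717e-01,  1.27075067e-01, -1.53676232e-04, -8.61513367e-04]), 'contact_force': array([ 0.23150839, -0.23265222, -0.55902888]), 'torque': array([-0.02102667,  0.00623276,  0.00427181]), 'opening': 1.0041073756841499}
```

View pics/top1.png

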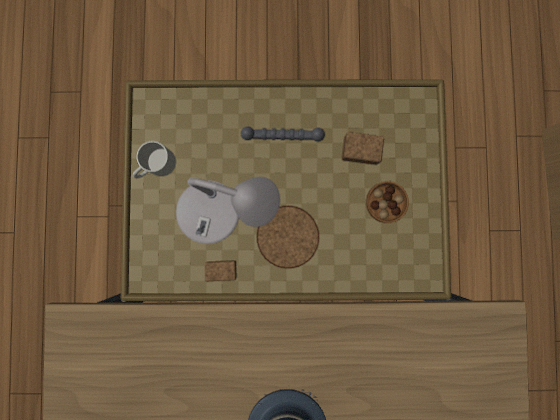

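View pics/scene1.png

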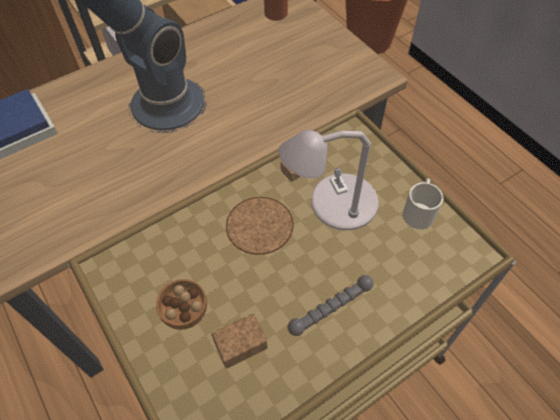

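The top view shows the bowl at (387,202), the mat at (288,237), the lamp base at (208,212), its post near (211,193) and the toggle near (202,228). The small block is at (220,271) and the stick at (283,134). The scene view agrees: bowl (182,302), mat (260,225), toggle (339,180).

```bash
python3 - <<'E'
from h import *
for n,pts in (('top',dict(bowl=(387,202),mat=(288,237),tray=(330,180),lampbase=(190,215),blockL=(363,145),blockS=(220,270),stick=(247,133))),('scene',dict(bowl=(182,302),mat=(260,225),tray=(250,290),lampb=(340,205)))):
    d=np.load(n+'.npz')['d']; C=cloud(n,d)
    for k,(u,v) in pts.items(): print(n,k,C[v,u].round(0))
    np.save(n+'C.npy',C)
# crops
p=np.load('top.npz')['p'];a=cv2.resize(p[165:285,165:325],None,fx=4.5,fy=4.5,interpolation=3);a=a[:, :, ::-1]
q=np.load('scene.npz')['p'];b=cv2.resize(q[110:240,270:400],None,fx=4.5,fy=4.5,interpolation=3)[:,:,::-1]
cv2.imwrite('pics/c1.png',a);cv2.imwrite('pics/c2.png',b)
# rim fit of bowl: points with height 35..60 near bowl, both views
for n in('top','scene'):
    C=np.load(n+'C.npy'); t=C[180,330] if n=='top' else C[290,250]
    P=C.reshape(-1,3); b=C[202,387] if n=='top' else C[302,182]
    m=(np.hypot(*(P[:,:2]-b[:2]).T)<75)&(P[:,2]>t[2]+25)&(P[:,2]<t[2]+70)
    (c,r)=cv2.minEnclosingCircle(P[m][:,:2].astype(np.float32)); print(n,'bowl',c,r,np.percentile(P[m][:,2],[5,50,95]))
    # mat by world-plane; lamp base by height 15..25
    l=P[(P[:,2]>t[2]+14)&(P[:,2]<t[2]+26)&(P[:,1]>80)&(P[:,1]<330)&(P[:,0]>470)&(P[:,0]<720)]
    (c,r)=cv2.minEnclosingCircle(l[:,:2].astype(np.float32)); print('base',c,r,len(l),np.median(l,0))
E
```

```text
top bowl [ 598. -267.   41.]
top mat [507.  -8.  -3.]
top tray [ 661. -123.   -1.]
top lampbase [567. 253.  19.]
top blockL [ 747. -204.   52.]
top blockS [423. 170.  37.]
top stick [782. 100.  40.]
scene bowl [ 606. -267.   47.]
scene mat [511.  -5.  -1.]
scene tray [ 647. -120.    1.]
scene lampb [585. 188.  17.]
top bowl (600.496337890625, -268.01861572265625) 55.53556823730469 [29.41223432 40.01372977 47.44377664]
base (609.1890258789062, 232.14599609375) 125.03529357910156 2369 [572.00592387 210.54185858  19.17203895]
scene bowl (600.4542236328125, -269.3092041015625) 56.10659408569336 [29.43308603 40.25148605 48.1362268 ]
base (612.8056030273438, 230.52903747558594) 125.88114166259766 2292 [585.8968286  193.93059329  20.37087499]
```

View pics/c1.png

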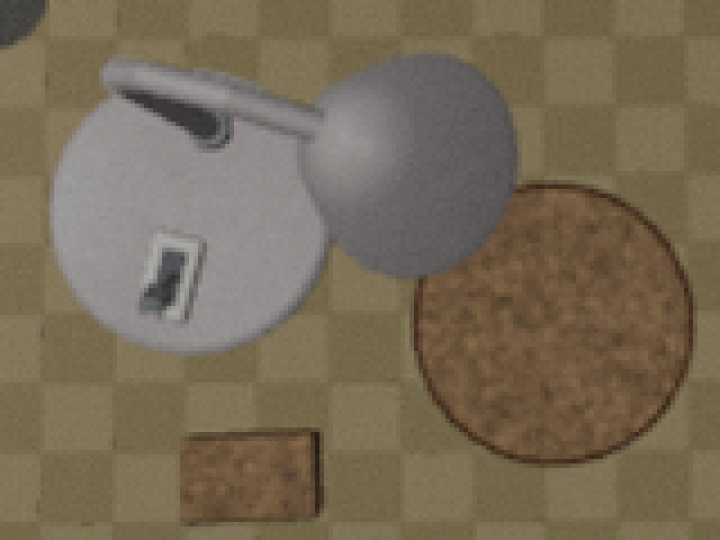

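View pics/c2.png

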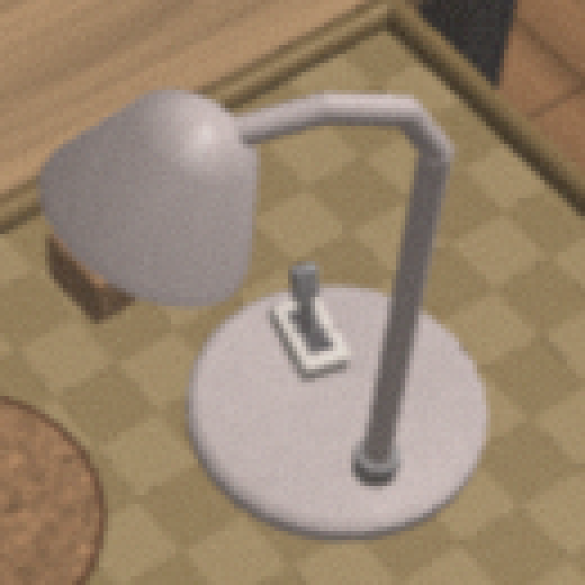

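```bash
python3 - <<'E'
from h import *
T=lambda x,y,z:w('top',165+(x+.5)/4.5-.5,165+(y+.5)/4.5-.5,z).round(1)
S=lambda x,y,z:w('scene',270+(x+.5)/4.5-.5,110+(y+.5)/4.5-.5,z).round(1)
print('mat',T(554,324,1.5), w('scene',260,225,1.5).round(1))
print('base',T(189,212,15),S(338,410,12))
print('post',T(212,136,22),S(377,472,22))
print('housing',T(173,276,34),S(310,337,34))
print('tip',T(152,296,72),S(304,268,72))
C=np.load('topC.npy').reshape(-1,3);C2=np.load('sceneC.npy').reshape(-1,3)
for C in(C,C2):
    l=C[(C[:,2]>13)&(C[:,2]<26)&(np.hypot(C[:,0]-565,C[:,1]-223)<105)]
    c,r=cv2.minEnclosingCircle(l[:,:2].astype(np.float32));print(c,r)
    h=C[(C[:,2]>250)&(C[:,2]<380)&(np.hypot(C[:,0]-565,C[:,1]-223)<260)]
    print('head',h.min(0),h.max(0))
    b=C[(C[:,2]>48)&(C[:,2]<90)&(abs(C[:,0]-520)<40)&(abs(C[:,1]-225)<50)];print('lever pts',len(b),b.mean(0) if len(b) else 0,b.max(0) if len(b) else 0)
    s=C[(C[:,2]>30)&(C[:,2]<45)&(abs(C[:,0]-430)<60)&(abs(C[:,1]-170)<70)];print('small',np.percentile(s,[2,98],0).round())
    s=C[(C[:,2]>40)&(C[:,2]<60)&(abs(C[:,0]-735)<60)&(abs(C[:,1]+210)<80)];print('large',np.percentile(s,[2,98],0).round())
E
```

```text
mat [508.4  -6.8   1.5] [512.   -5.5   1.5]
base [575.6 209.5  15. ] [579.2 208.7  12. ]
post [620.2 195.1  22. ] [628.9 195.8  22. ]
housing [537.5 215.4  34. ] [541.4 215.6  34. ]
tip [525.7 220.5  72. ] [522.  222.5  72. ]
(576.9088134765625, 207.16847229003906) 84.85400390625
head [533.06217482  16.8862291  254.67927472] [635.37138573 202.81025058 353.89230489]
lever pts 44 [525.76350635 219.08370015  64.98805793] [534.52771041 227.56917047  74.20718264]
small [[398. 131.  34.]
 [446. 209.  44.]]
large [[ 705. -253.   47.]
 [ 776. -156.   59.]]
(577.4771728515625, 208.3373565673828) 86.30303955078125
head [541.3005808   14.59122423 250.35467899] [635.28944515 202.35077994 354.44890515]
lever pts 64 [527.03351063 219.63131919  63.26951947] [537.82639744 230.28701497  75.03783592]
small [[399. 130.  31.]
 [448. 142.  44.]]
large [[ 710. -255.   44.]
 [ 781. -160.   59.]]
```

Emit:
{"op": "jog_arm", "data": {
  "dp": [
    [520, -181, 140],
    [520, -181, 140],
    [520, -181, 140],
    [520, -181, 140],
    [520, -181, 140],
    [520, -181, 140],
    [520, -181, 140],
    [520, -181, 140]
  ],
  "dr": [
    [0, 0, -1.648],
    [0, 0, -1.648],
    [0, 0, -1.648],
    [0, 0, -1.648],
    [0, 0, -1.648],
    [0, 0, -1.648],
    [0, 0, -1.648],
    [0, 0, -1.648]
  ],
  "fingers": [0.6, 0.6, 0.6, 0.6, 0.6, 0.6, 0.6, 0.6]
}}

```text
time_s: 1.1
tcp_pos: [574.0, -382.6, 168.2]
tool_rot: [0.637, 0.771, -0.0, -0.0]
contact_force: [0.7, -0.2, 0.0]
opening: 0.6
```

```bash
cat > g.py <<'E'
import sys, numpy as np
from rig import sense
from scipy.spatial.transform import Rotation as R
# g.py x y z thetadeg tiltdeg : tip-axis TCP target, tool x heading theta, tilt about tool y
x,y,z,th,ti=map(float,sys.argv[1:6]); s=sense(); r=R.from_quat(s['tool_rot'])
t=np.radians(th); M=np.array([[np.cos(t),np.sin(t),0],[np.sin(t),-np.cos(t),0],[0,0,-1]])
G=R.from_matrix(M)*R.from_euler('y',ti,degrees=True)
p=s['tcp_pos']; X=r.as_matrix()
print('t',s['time_s'],'pos',p.round(1),'xax',X[:,0].round(3),'zax',X[:,2].round(3),'F',s['contact_force'].round(1),'open',round(s['opening'],2))
print('dp',r.inv().apply(np.array([x,y,z])-p).round(1),'dr',(r.inv()*G).as_rotvec().round(3),'newz',G.as_matrix()[:,2].round(2), 'q',s['joint_positions'].round(2))
E
python3 g.py 627 -347 82 109 0
```

```text
t 1.1 pos [ 574.  -382.6  168.2] xax [-0.189  0.982  0.   ] zax [-0.001 -0.    -1.   ] F [ 0.7 -0.2  0. ] open 0.6
dp [25.  58.8 86.2] dr [-0.001 -0.    -0.142] newz [ 0.  0. -1.] q [ 0.82  0.65 -0.44  1.59  0.32  0.98  0.47]
```

Emit:
{"op": "jog_arm", "data": {
  "dp": [
    [25, 59, 25],
    [25, 59, 25],
    [25, 59, 25],
    [25, 59, 25]
  ],
  "dr": [
    [0, 0, -0.142],
    [0, 0, -0.142],
    [0, 0, -0.142],
    [0, 0, -0.142]
  ],
  "fingers": [0.6, 0.6, 0.6, 0.6]
}}

```text
time_s: 1.6
tcp_pos: [625.0, -350.5, 144.4]
tool_rot: [0.584, 0.812, -0.001, 0.0]
contact_force: [0.1, -0.3, 0.3]
opening: 0.604
```

```bash
python3 g.py 627 -347 82 109 0
```

```text
t 1.6 pos [ 625.  -350.5  144.4] xax [-0.317  0.948 -0.001] zax [-0.001 -0.002 -1.   ] F [ 0.1 -0.3  0.3] open 0.6
dp [ 2.8  3.1 62.4] dr [-0.001  0.001 -0.009] newz [ 0.  0. -1.] q [ 0.75  0.72 -0.46  1.53  0.36  0.98  0.5 ]
```

Emit:
{"op": "jog_arm", "data": {
  "dp": [
    [2, 3, 30],
    [3, 3, 62],
    [3, 3, 62]
  ],
  "dr": [
    [0, 0, -0.009],
    [0, 0, -0.009],
    [0, 0, -0.009]
  ],
  "fingers": [0.6, 0.6, 0.6]
}}

```text
time_s: 1.98
tcp_pos: [625.4, -345.8, 80.1]
tool_rot: [0.58, 0.814, -0.001, -0.002]
contact_force: [-1.1, 0.0, 0.6]
opening: 0.601
```

Emit:
{"op": "jog_arm", "data": {
  "dp": [
    [8, 0, 0],
    [16, 0, 0],
    [24, 0, 0],
    [32, 0, 0],
    [42, 0, 0],
    [54, 0, 0],
    [66, 0, 0],
    [78, 0, 0]
  ],
  "dr": [
    [0, 0, 0],
    [0, 0, 0],
    [0, 0, 0],
    [0, 0, 0],
    [0, 0, 0],
    [0, 0, 0],
    [0, 0, 0],
    [0, 0, 0]
  ],
  "fingers": [0.6, 0.6, 0.6, 0.6, 0.6, 0.6, 0.6, 0.6]
}}

```text
time_s: 2.98
tcp_pos: [602.3, -269.9, 82.0]
tool_rot: [0.579, 0.815, -0.0, -0.0]
contact_force: [1.4, -2.0, 1.7]
opening: 0.602
```

```bash
python3 g.py 529 -62 82 109 0; python3 - <<'E'
from h import *
p,d=grab('scene');C=cloud('scene',d);cv2.imwrite('pics/s2.png',p[:,:,::-1])
E
```

```text
t 2.975 pos [ 602.3 -269.9   82. ] xax [-0.329  0.944  0.   ] zax [-0. -0. -1.] F [ 1.4 -2.   1.7] open 0.6
dp [220.5  -0.8   0. ] dr [-0.    -0.     0.004] newz [ 0.  0. -1.] q [ 0.66  0.72 -0.44  1.71  0.4   0.8   0.37]
```

View pics/s2.png

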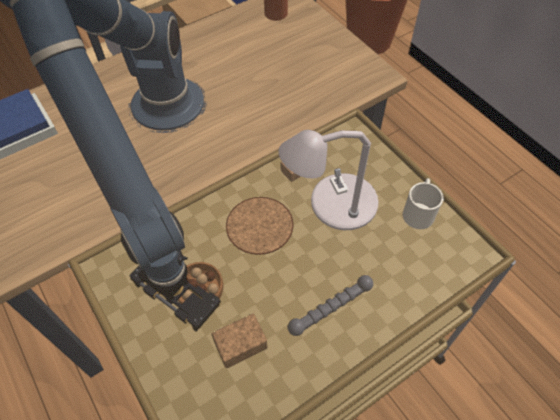

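The bowl, now near (205,283), is moving straight ahead of the fingers towards the mat at (260,225). I keep pushing.

Emit:
{"op": "jog_arm", "data": {
  "dp": [
    [14, 0, 0],
    [28, 0, 0],
    [42, 0, 0],
    [56, 0, 0],
    [70, 0, 0],
    [84, 0, 0],
    [98, 0, 0],
    [110, 0, 0]
  ],
  "dr": [
    [0, 0, 0],
    [0, 0, 0],
    [0, 0, 0],
    [0, 0, 0],
    [0, 0, 0],
    [0, 0, 0],
    [0, 0, 0],
    [0, 0, 0]
  ],
  "fingers": [0.6, 0.6, 0.6, 0.6, 0.6, 0.6, 0.6, 0.6]
}}

```text
time_s: 4.03
tcp_pos: [565.9, -165.9, 81.9]
tool_rot: [0.579, 0.815, -0.0, -0.0]
contact_force: [0.8, -0.6, -0.9]
opening: 0.6
```

```bash
python3 g.py 529 -62 82 109 0; python3 - <<'E'
from h import *
p,d=grab('scene');C=cloud('scene',d);cv2.imwrite('pics/s3.png',cv2.resize(p[170:340,130:330],None,fx=3,fy=3)[:,:,::-1])
E
```

```text
t 4.025 pos [ 565.9 -165.9   81.9] xax [-0.329  0.944  0.   ] zax [-0.  0. -1.] F [ 0.8 -0.6 -0.9] open 0.6
dp [110.2  -0.7  -0. ] dr [-0.    -0.     0.004] newz [ 0.  0. -1.] q [ 0.55  0.63 -0.45  1.89  0.4   0.71  0.2 ]
```

View pics/s3.png

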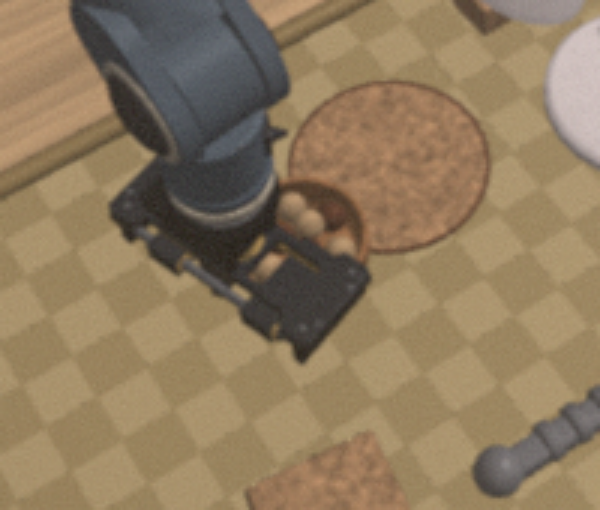

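The bowl is entering the mat head-on: its rim reaches crop (365,235), and the mat spans crop x 290–490. I finish the push, slowing at the end.

Emit:
{"op": "jog_arm", "data": {
  "dp": [
    [14, 0, 0],
    [30, 0, 0],
    [46, 0, 0],
    [62, 0, 0],
    [77, 0, 0],
    [90, 0, 0],
    [100, 0, 0],
    [105, 0, 0]
  ],
  "dr": [
    [0, 0, 0],
    [0, 0, 0],
    [0, 0, 0],
    [0, 0, 0],
    [0, 0, 0],
    [0, 0, 0],
    [0, 0, 0],
    [0, 0, 0]
  ],
  "fingers": [0.6, 0.6, 0.6, 0.6, 0.6, 0.6, 0.6, 0.6]
}}

```text
time_s: 5.08
tcp_pos: [531.7, -67.2, 82.1]
tool_rot: [0.579, 0.815, -0.0, 0.0]
contact_force: [1.4, -1.9, -0.8]
opening: 0.602
```

Emit:
{"op": "jog_arm", "data": {
  "dp": [
    [0, 0, 0],
    [-15, 0, 0],
    [-35, 0, 0],
    [-70, 0, 0],
    [-100, 0, 0],
    [-100, 0, -40],
    [-100, 0, -80],
    [-100, 0, -80]
  ],
  "dr": [
    [0, 0, 0],
    [0, 0, 0],
    [0, 0, 0],
    [0, 0, 0],
    [0, 0, 0],
    [0, 0, 0],
    [0, 0, 0],
    [0, 0, 0]
  ],
  "fingers": [0.6, 0.6, 0.6, 0.6, 0.6, 0.6, 0.6, 0]
}}

```text
time_s: 6.08
tcp_pos: [566.9, -164.7, 165.2]
tool_rot: [0.58, 0.814, 0.001, 0.003]
contact_force: [0.2, -0.2, -0.2]
opening: 0.547
```

```bash
python3 g.py 480 -62 162 109 0; python3 - <<'E'
from h import *
ims=[]
for n in('scene','top'):
    p,d=grab(n);C=cloud(n,d).reshape(-1,3)
    m=(C[:,2]>28)&(C[:,2]<52)&(np.hypot(C[:,0]-510,C[:,1]+10)<72)
    print(n,cv2.minEnclosingCircle(C[m][:,:2].astype(np.float32)),m.sum())
    q=p[165:285,205:365] if n=='scene' else p[165:285,165:325]
    ims.append(cv2.resize(q,None,fx=2.4,fy=2.4)[:,:,::-1])
cv2.imwrite('pics/s4.png',np.hstack(ims))
E
```

```text
t 6.075 pos [ 566.9 -164.7  165.2] xax [-0.326  0.945 -0.004] zax [ 0.007 -0.002 -1.   ] F [ 0.2 -0.2 -0.2] open 0.55
dp [125.4 -48.7   2.4] dr [0.006 0.004 0.001] newz [ 0.  0. -1.] q [ 0.59  0.52 -0.51  1.84  0.33  0.85  0.25]
scene ((513.0591430664062, -14.201136589050293), 56.093833923339844) 1104
top ((512.9105834960938, -11.997535705566406), 54.88480758666992) 879
```

View pics/s4.png

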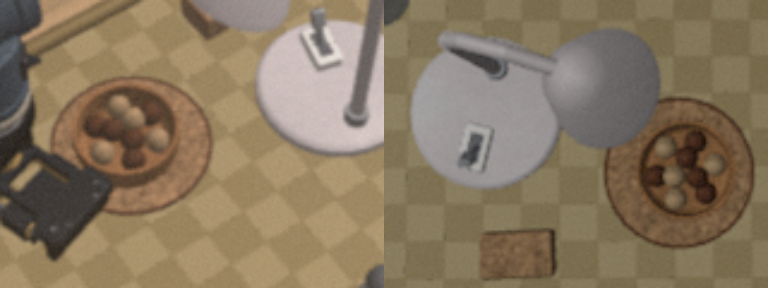

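The bowl is at about (513,-13) in both views and the mat centre at (510,-6), so it is about 8 mm off centre with 30 mm allowed: wholly on the mat. Lamp, blocks and lever (off, crop (320,18) left) have not moved. Next I go round the lamp head on the robot's side to the switch.

Emit:
{"op": "jog_arm", "data": {
  "dp": [
    [20, -14, -5],
    [60, -40, -20],
    [118, -83, -20],
    [118, -83, -20],
    [118, -83, -20],
    [118, -83, -20],
    [118, -83, -20]
  ],
  "dr": [
    [0, 0, -0.16],
    [0, 0, -0.32],
    [0, 0, -0.48],
    [0, 0, -0.65],
    [0, 0, -0.82],
    [0, 0, -0.974],
    [0, 0, -0.974]
  ],
  "fingers": [0, 0, 0, 0, 0, 0, 0]
}}

```text
time_s: 7.05
tcp_pos: [446.9, -78.7, 180.9]
tool_rot: [0.132, 0.991, 0.0, -0.001]
contact_force: [-0.1, -0.1, -0.1]
opening: 0.006
```

```bash
python3 g.py 450 150 185 164.8 0; python3 g.py 467 237 165 164.8 -15
```

```text
t 7.05 pos [446.9 -78.7 180.9] xax [-0.965  0.261  0.003] zax [-0.002  0.001 -1.   ] F [-0.1 -0.1 -0.1] open 0.01
dp [ 56.8 221.6  -3.8] dr [ 0.001 -0.003  0.001] newz [ 0.  0. -1.] q [ 0.77  0.37 -0.82  2.12  0.37  0.8   1.02]
t 7.05 pos [446.9 -78.7 180.9] xax [-0.965  0.261  0.003] zax [-0.002  0.001 -1.   ] F [-0.1 -0.1 -0.1] open 0.01
dp [ 63.1 310.   16.3] dr [ 0.001 -0.264  0.001] newz [ 0.25 -0.07 -0.97] q [ 0.77  0.37 -0.82  2.12  0.37  0.8   1.02]
```

Emit:
{"op": "jog_arm", "data": {
  "dp": [
    [12, 45, -4],
    [25, 95, -4],
    [40, 150, -4],
    [50, 195, -4],
    [57, 222, -4],
    [60, 265, -4],
    [63, 300, 4],
    [63, 310, 12]
  ],
  "dr": [
    [0, 0, 0],
    [0, 0, 0],
    [0, 0, 0],
    [0, 0, 0],
    [0, -0.05, 0],
    [0, -0.12, 0],
    [0, -0.2, 0],
    [0, -0.264, 0]
  ],
  "fingers": [0, 0, 0, 0, 0, 0, 0, 0]
}}

```text
time_s: 8.05
tcp_pos: [466.7, 240.2, 169.5]
tool_rot: [0.129, 0.983, -0.016, 0.131]
contact_force: [0.4, 0.3, -1.0]
opening: 0.005
```

```bash
python3 g.py 467 237 126 164.8 -15
```

```text
t 8.05 pos [466.7 240.2 169.5] xax [-0.932  0.25  -0.262] zax [ 0.254 -0.066 -0.965] F [ 0.4  0.3 -1. ] open 0.01
dp [10.3 -3.1 42.2] dr [0.003 0.003 0.003] newz [ 0.25 -0.07 -0.97] q [-0.09  0.41 -0.69  2.09  0.76  0.72  0.01]
```

Emit:
{"op": "jog_arm", "data": {
  "dp": [
    [3, 0, 14],
    [7, -1, 28],
    [10, -1, 42],
    [10, -1, 42]
  ],
  "dr": [
    [0, 0, 0],
    [0, 0, 0],
    [0, 0, 0],
    [0, 0, 0]
  ],
  "fingers": [0, 0, 0, 0]
}}

```text
time_s: 8.55
tcp_pos: [467.7, 234.3, 125.0]
tool_rot: [0.131, 0.983, -0.019, 0.129]
contact_force: [0.5, -0.5, 1.0]
opening: 0.008
```

```bash
python3 g.py 467 237 126 164.8 -15; python3 - <<'E'
from h import *
p,d=grab('scene');q=grab('top')[0]
a=cv2.resize(p[130:230,290:390],None,fx=4,fy=4);b=cv2.resize(q[185:285,165:265],None,fx=4,fy=4)
cv2.imwrite('pics/s5.png',np.hstack([a,b])[:,:,::-1])
E
```

```text
t 8.55 pos [467.7 234.3 125. ] xax [-0.933  0.252 -0.258] zax [ 0.248 -0.07  -0.966] F [ 0.5 -0.5  1. ] open 0.01
dp [ 1.1  2.4 -1.3] dr [-0.003 -0.001  0.001] newz [ 0.25 -0.07 -0.97] q [-0.13  0.48 -0.63  2.12  0.87  0.66 -0.09]
```

View pics/s5.png

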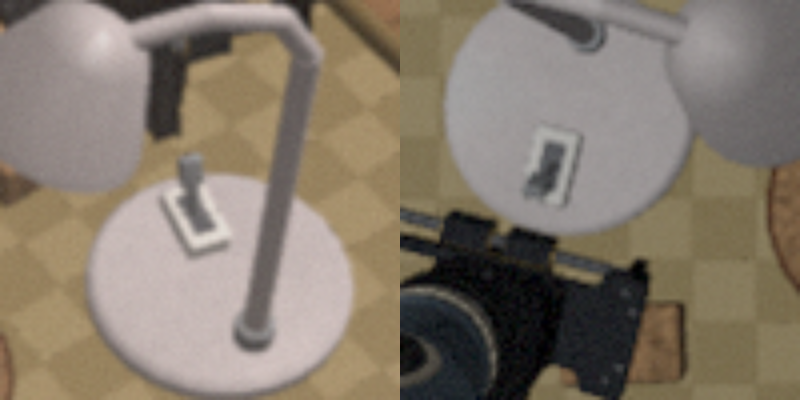

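The closed fingertip (scene crop (165,135)) is behind the lever (190,158) and lined up with it. The lever still leans away from the post. I push slowly.

Emit:
{"op": "jog_arm", "data": {
  "dp": [
    [-6, 2, 1.6],
    [-12, 2, 3.2],
    [-17, 2, 4.6],
    [-22, 2, 5.9],
    [-25, 2, 6.7],
    [-28, 2, 7.5],
    [-31, 2, 8.3],
    [-34, 2, 9.1]
  ],
  "dr": [
    [0, 0, 0],
    [0, 0, 0],
    [0, 0, 0],
    [0, 0, 0],
    [0, 0, 0],
    [0, 0, 0],
    [0, 0, 0],
    [0, 0, 0]
  ],
  "fingers": [0, 0, 0, 0, 0, 0, 0, 0]
}}

```text
time_s: 9.65
tcp_pos: [502.9, 229.1, 127.1]
tool_rot: [0.129, 0.983, -0.017, 0.131]
contact_force: [-1.3, 1.2, 0.7]
opening: 0.004
```

Emit:
{"op": "jog_arm", "data": {
  "dp": [
    [-2, 0, 0.5],
    [-4, 0, 1.1],
    [-6, 0, 1.6],
    [-8, 0, 2.1],
    [-10, 0, 2.7],
    [-12, 0, 3.2],
    [-14, 0, 3.7],
    [-14, 0, 3.7]
  ],
  "dr": [
    [0, 0, 0],
    [0, 0, 0],
    [0, 0, 0],
    [0, 0, 0],
    [0, 0, 0],
    [0, 0, 0],
    [0, 0, 0],
    [0, 0, 0]
  ],
  "fingers": [0, 0, 0, 0, 0, 0, 0, 0]
}}

```text
time_s: 10.65
tcp_pos: [516.6, 225.3, 127.0]
tool_rot: [0.129, 0.983, -0.017, 0.131]
contact_force: [-0.3, 1.1, 0.1]
opening: 0.001
```

```bash
python3 g.py 467 237 126 164.8 -15; python3 - <<'E'
from h import *
p,d=grab('scene');q=grab('top')[0]
a=cv2.resize(p[130:230,290:390],None,fx=4,fy=4);b=cv2.resize(q[185:285,165:265],None,fx=4,fy=4)
cv2.imwrite('pics/s6.png',np.hstack([a,b])[:,:,::-1])
E
```

```text
t 10.65 pos [516.6 225.3 127. ] xax [-0.932  0.25  -0.261] zax [ 0.252 -0.068 -0.965] F [-0.3  1.1  0.1] open 0.0
dp [ 49.4  -1.6 -12.3] dr [0.001 0.002 0.003] newz [ 0.25 -0.07 -0.97] q [-0.08  0.52 -0.62  2.04  0.86  0.68  0.01]
```

View pics/s6.png

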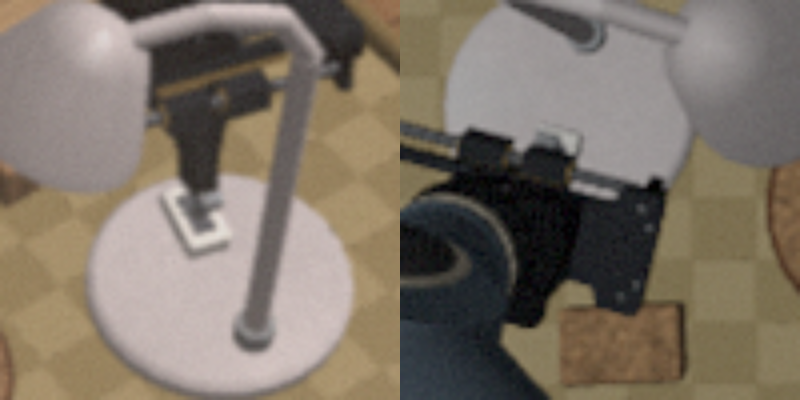

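The lever now shows in front of the finger at scene crop (207,205), towards the post, and the contact force is near zero, so it seems to have snapped. The lamp base has not moved. I back off and check.

Emit:
{"op": "jog_arm", "data": {
  "dp": [
    [10, 0, -2.7],
    [25, 0, -6.7],
    [50, 0, -13],
    [60, 0, -40],
    [70, 0, -80],
    [70, 0, -80],
    [70, 0, -80]
  ],
  "dr": [
    [0, 0, 0],
    [0, 0, 0],
    [0, 0, 0],
    [0, 0, 0],
    [0, 0, 0],
    [0, 0, 0],
    [0, 0, 0]
  ],
  "fingers": [0, 0, 0, 0, 0, 0, 0]
}}

```text
time_s: 11.62
tcp_pos: [430.5, 247.9, 185.7]
tool_rot: [0.129, 0.983, -0.018, 0.131]
contact_force: [0.0, -0.5, -0.5]
opening: 0.003
```

```bash
python3 - <<'E'
from h import *
p,d=grab('scene');q,e=grab('top')
for n,D in(('scene',d),('top',e)):
    C=cloud(n,D).reshape(-1,3)
    m=(C[:,2]>28)&(C[:,2]<52)&(np.hypot(C[:,0]-510,C[:,1]+10)<72)
    l=C[(C[:,2]>13)&(C[:,2]<26)&(np.hypot(C[:,0]-565,C[:,1]-223)<105)]
    b=C[(C[:,2]>50)&(C[:,2]<80)&(np.hypot(C[:,0]-545,C[:,1]-217)<35)]
    print(n,'bowl',cv2.minEnclosingCircle(C[m][:,:2].astype(np.float32)),'base',cv2.minEnclosingCircle(l[:,:2].astype(np.float32)),'lever',len(b),b.mean(0).round(1) if len(b) else 0)
s=sense();print(s['time_s'],s['tcp_pos'],s['joint_velocities'].round(3),s['contact_force'].round(1))
a=cv2.resize(p[100:340,180:460],None,fx=1.67,fy=1.67);b=cv2.resize(p[130:230,290:390],None,fx=3,fy=3)
b=cv2.copyMakeBorder(b,0,len(a)-len(b),0,0,cv2.BORDER_CONSTANT)
cv2.imwrite('pics/s7.png',np.hstack([a,b])[:,:,::-1])
E
```

```text
scene bowl ((512.6119384765625, -13.712611198425293), 56.576045989990234) base ((576.9456176757812, 208.038330078125), 86.13894653320312) lever 31 [553.8 211.9  68. ]
top bowl ((512.8245239257812, -11.994653701782227), 54.79239273071289) base ((577.1221923828125, 207.38951110839844), 84.64521026611328) lever 41 [551. 213.  66.]
11.725 [430.78030195 247.60091849 185.01314515] [ 0.003  0.008  0.001 -0.006 -0.006 -0.001  0.003] [-0.4  0.2  0.1]
```

View pics/s7.png

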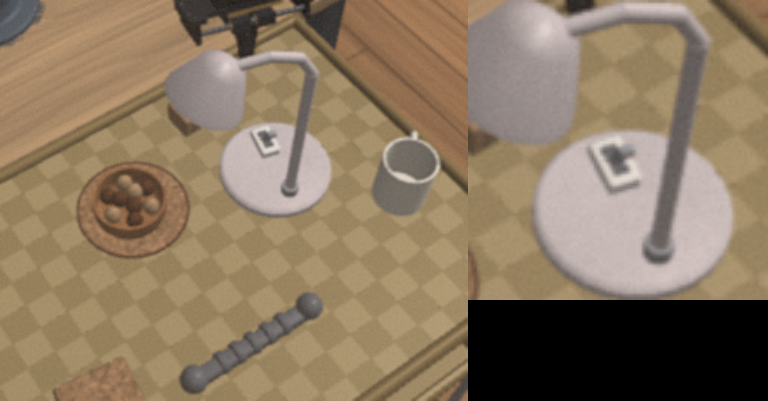

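The lever now leans towards the post: its upper part moved from about x 526 to x 552. The bowl is wholly on the mat at crop (132,200), the lamp base is where it was, and the arm is clear.

```bash
python3 -c "
from rig import *
print(finish_job())"
```

```text
the job is handed in; nothing more can be done
None
```

The bowl stands wholly on the cork mat and the lamp's toggle is flipped over to the on side. I handed the job in after about 11.7 s of robot time. The hand-in reported no verdict.

- **Bowl:** I pushed it low with the half-open fingers. In the last check both cameras put it at about (513, -13) mm, with the mat centre at about (510, -6) mm. That is about 8 mm off centre, with 30 mm allowed.
- **Switch:** I then pushed the toggle with the closed fingertips. Its upper part moved about 26 mm towards the post and stayed leaning that way after the fingers drew back.
- **Other things:** The lamp base measured the same before and after, at about (577, 208) mm. I saw no sign that the mug, stick or blocks had moved, but I judged those from the pictures only and did not measure them again. The arm was clear at the end, with about 0 N of contact force.

No check failed. The two cameras differed by about 2 mm on the bowl and 3 mm on the lever.

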